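Hang the T-handle wrench back on the revolving tool rack

TASK

Put the loose T-handle wrench, which stands in the wooden block, back on the revolving rack. First turn the rack by its black wing grip until the one empty hook clicks in at the front, over the red mark on the foot. Then hang the wrench there: bring its shank in between the two prongs with the collar above the upturned tips, let the collar down gently until it rests on the prongs, and slide it in through the spring clip until it is pressed fully home against the rubber buffer with a firm push of about 17 N, held for half a second and never more than 21 N. Let go and leave the other things on the bench alone.

Things in the scene. Friction and masses are not known exactly. Their poses are not given: they have to be found in the camera images.
- rack: Revolving tool rack, screwed to the bench: grey round foot 164 mm across, 12 mm high, steel column, and the carousel on top, 236 mm across its hook tips. Origin: centre of the foot's underside, on the vertical turning axis. Its own -x axis points to the front, where a red diamond lies on the foot. Five hooks hold wrenches that are part of the carousel and stay there; the sixth is empty.
- carousel (a joint): Turn of the carousel, rad, counter-clockwise from above. At 0 and at full turns (2 pi) the empty hook is at the front. A spring roller clicks into a notch every 60 degrees (breaks away at about 0.15 N m); no end stops, turn either way. It starts with the empty hook at one of the five other notches, or still rolling into one in the first moments.
- knob (a point): Centre of the black wing grip on the turning axis, 210 mm above the bench: a bar 46 mm long, 14 mm thick, from 195 to 225 mm high, lying along the line to the empty hook (the carousel's x axis; these axes turn with it). Grip across the 14 mm from above. The hub under it reaches up to 183 mm; the hung handles begin 70 mm from the axis and end 204 mm up.
- hook_seat (a point): Where the centre of the collar's underside belongs in the empty hook: level with the prong tops, 165 mm up, 78 mm from the axis; the shank then just touches the buffer. Axes turn with the carousel: x points inwards to the axis (the way to push), z up. The hook is two level prongs 8 mm high with a 13 mm slot between, open outwards, its mouth flared.
- buffer: Black rubber buffer, 3 x 12.5 x 8 mm, at the inner end of the empty hook's slot; gives about 1 mm for 10 N. This body's origin is on the turning axis at bench height; the face that the shank meets is 73 mm from the axis. Of the push at the hand the spring leaves and the collar's rubbing take some 4 to 9 N, the rest reaches the buffer.
- front_mark (a point): Fixed point of the rack: where hook_seat is when the empty hook stands at the front (78 mm from the axis, 165 mm up, above the red mark). Axes are those of the rack.
- block: Pale wooden block, 60 x 120 x 45 mm, fixed to the bench, with three blind holes 19.5 mm wide and 35 mm deep in a row along its y axis; the wrench stands in the middle one. Origin: centre of the underside.
- wrench: Loose T-handle socket wrench, 154 mm high, 0.13 to 0.21 kg, upright, foot 10 mm above the bench. Origin: centre of the foot; z up the shank, y along the handle. From the foot: socket 16 mm wide to 30 mm, shank 10 mm wide, black collar 24 mm wide at 115 to 121 mm, neck 15 mm wide to 134 mm, red handle with black ends, 134 to 154 mm, 64 mm long, 16 mm thick along x, flat sides.
- collar (a point): Centre of the underside of the wrench's collar, 115 mm above its foot; axes as the wrench's.
- grip (a point): Centre of the wrench's red handle, 144 mm above its foot; axes as the wrench's. Grip across x (16 mm) from above.
- screwdriver: Yellow screwdriver lying on the bench, 151 mm long, 23 mm high, origin at its middle on the bench. Leave alone.
- oil_bottle: White and red dropper bottle, 34 mm wide, 94 mm high, standing; origin centre of its underside. Leave alone.
- glue_stick: Green glue stick, 30 mm wide, 92 mm high, standing; origin centre of its underside. Leave alone.
- tape_roll: Roll of masking tape lying flat, 103 mm across, 25 mm high; origin centre of its underside. Leave alone.
- flush_cutter: Red-handled cutters lying on the bench, 148 mm long; origin near the middle. Leave alone.
- hook_tip (a point): On the slot's centre line between the tops of the two upturned prong tips, 115 mm from the axis, 7 mm above the prongs; the tips stand 112 to 118 mm from the axis. The collar has to come in over them (12 mm above the prongs is ample), the shank and the wider socket coming from outside.
- hook_mouth (a point): On the slot's centre line, level with the prong tops, 94 mm from the axis: behind the tips, the collar can be let down here. From here it is 16 mm to the seat; over the last 9 mm two spring leaves under the prongs grip the shank, and with the collar's rubbing they resist with about 5 to 12 N.
Things that resemble listed ones, but are neither listed nor needed, are in the scene too. What is meant by the wrench is not green or turquoise, and is the larger of those in its own colour.

How it is judged:
By the outcome, as a careful person would: the job done as asked, in the order asked, and still so for the second after the job is handed in, with the robot touching nothing.
It also fails if it takes over 64 s, if anything falls off the work surface, if the arm or the gripper's body presses on something with over 40 N, if the wrist force passes 120 N, or if a joint passes its speed limit or range.

ROBOT

A 6-joint arm with a two-finger parallel gripper is mounted at the origin on a cart in front of the work surface, level with it; the furniture and walls round the work are solid. World frame = base frame: x ahead of the robot, y to its left, z up, the work surface at z = 0. Lengths are in mm, angles in rad, forces in N, time in s.
With the tool pointing down it reaches from about 350 to 875 mm from the base axis. Payload 4.2 kg.
Tool frame: the origin (TCP) lies on the centre line of the jaws, within the pads' length; the fingertips stand 17 mm ahead of it and the grasp point (between the pads) lies 2 mm behind it; z points along the fingers, y is the line along which they close (so a half turn about z gives the same grasp; the last joint's range is limited). The gripper opens to 85 mm and grips with 20 to 120 N. Pads are 22 mm wide; open, the fingers measure 114 mm over their backs; the gripper's body (76 mm by 85 mm) begins 54 mm behind the grasp point. The pads swing forward as they close: fully open they stand 13 mm farther back than shut.
Start: joints at [-1.027, 0.385, 0.008, 0, -1.194, -0.259], TCP at [175.62, -599.797, 227.012] pointing down, gripper open.
Joint ranges: [-3.14, 3.14], [-1.21, 2.06], [-1.07, 1.41], [-3.16, 2.05], [-2.99, -0.16], [-3.1, 3.1]. Speed limits (rad/s): [2.79, 2.79, 3.14, 3.14, 3.14, 3.14].

INTERFACE

Orientations are given as a unit quaternion [w, x, y, z].
In Python, from station import env gives the robot as it stands. The module is installed in compiled form; this text tells all that it offers.
- The arm moves only by the tool send_rows, never from a script. Its argument "plan" is a list of rows, each a list of 3 entries, a list of its own where there are three numbers: the shift along the tool's x, y, z in mm, then the turn about the tool's z in rad, then the finger opening in mm, from 0 to 85.4. In form: [[[tx, ty, tz], roll, gripper], ...]. A call has 1 to 8 rows; each row shifts and turns the commanded pose from where the row before left it, along the tool's axes as they then stand; what a row does not reach is not made up. A row lasts 1/12 s, in which the tool goes at most 41.7 mm and 7.16 degrees, less where a joint would pass 70% of its speed; a pose out of reach is approached as far as the arm can. A call with a gripper value outside its range is refused whole. The fingers move at their own pace and stop on an object; "grip_force" is the grip in N (left out, the last holds). Time passes only in rows, so rows that do not move let the fingers close. It gives the time, the measured TCP pose, the force, the opening and the grip force at its end, in the units of the state.
- env.sense(): the state, without advancing time (a new reading comes with each control period).
- env.capture(name): name is "side" or "top" or "wrist"; returns a dict with "image" (420x560x3 uint8, blue, green, red), "fovy" (degrees; the focal length in pixels is half the picture's height over the tangent of half this angle, whatever the lens; pixels are square), "cx", "cy" (the principal point, pixels), "k1" (the pictures are not rectified: a ray, as slopes to the right and down, at radius r is drawn at 1 + k1 r^2 times it, then the intrinsics apply), "world_from_camera" (4x4, takes a point from camera to world coordinates). Camera axes: x right, y down, z forward; pixel columns grow to the right and rows downward; lengths in mm; the calibration is good to about 2 mm. A picture is of the moment at which its call begins. There is no depth.
- env.hand_in(): hands the job in; it is judged then, once.
The state is a dict: "time": time; "joint_pos": joint angles; "joint_vel": joint speeds; "effort": joint torques, N m; "eef_pos": TCP position; "tcp_rot": TCP orientation; "contact_force": force on the tool from outside, world axes, zero at the start; "ft_torque": the same for the moment, N m; "grip_width": finger opening in mm; "grip_force": force on a finger pad.
Only numpy, scipy, OpenCV 4.12 (cv2) and the standard library are available. Lean on these libraries where they do the work, as an engineer would, in place of code of your own. Each camera call takes 0.05 s, during which the arm holds its last target. There are 200 camera calls.

## Working session

There is one attempt and no reset: what is moved stays moved. The work goes in short steps, Python scripts to look and compute and a tool call to move; the robot and the scene stay as the last step left them, time stands still between calls to the robot, and variables do not carry over. Pictures are saved under pics/ and viewed, at most 10 in all, crops included, and the job is handed in when it is done.

Besides the shell and the picture viewer there is one more tool, called after "Emit:" as name(argument=value, ...), one argument or row to a line, values as JSON. send_rows: Moves the arm, as the interface text tells. Its arguments: {"type":"object","properties":{"plan":{"type":"array","items":{"type":"array"}},"grip_force":{"type":"number"}},"required":["plan"]}

```bash
mkdir -p pics; cat > h.py <<'E'
import numpy as np, cv2
from station import env
def cap(n):
    c=env.capture(n); c["f"]=210/np.tan(np.radians(c["fovy"])/2); c["T"]=np.array(c["world_from_camera"]); return c
def ray(c,u,v):
    d=np.array([(u-c["cx"])/c["f"],(v-c["cy"])/c["f"]]); s=d.copy()
    for _ in range(20): s=d/(1+c["k1"]*(s@s))
    return c["T"][:3,3], c["T"][:3,:3]@np.array([s[0],s[1],1])
def onz(c,u,v,z):
    o,d=ray(c,u,v); return o+d*(z-o[2])/d[2]
def proj(c,p):
    q=c["T"][:3,:3].T@(np.array(p,float)-c["T"][:3,3]); s=q[:2]/q[2]; s=s*(1+c["k1"]*(s@s)); return s*c["f"]+[c["cx"],c["cy"]]
def tri(c1,p1,c2,p2):
    o1,d1=ray(c1,*p1); o2,d2=ray(c2,*p2); d1=d1/np.linalg.norm(d1); d2=d2/np.linalg.norm(d2)
    t=np.linalg.lstsq(np.c_[d1,-d2],o2-o1,rcond=None)[0]; a=o1+d1*t[0]; b=o2+d2*t[1]; return (a+b)/2,np.linalg.norm(a-b)
E
python3 - <<'E'
from h import *
print({k:np.round(v,3) for k,v in env.sense().items()})
for n in("side","top"):
    c=cap(n); cv2.imwrite(f"pics/{n}0.png",c["image"]); print(n,c["fovy"],c["cx"],c["cy"],c["k1"],c["T"].round(2).tolist())
E
```

```text
{'time': np.float64(0.0), 'joint_pos': array([-1.027e+00,  3.860e-01,  7.000e-03, -1.000e-03, -1.194e+00,
       -2.590e-01]), 'joint_vel': array([-0.001, -0.001, -0.001,  0.001, -0.001, -0.001]), 'effort': array([-1.0000e-03, -3.9229e+01,  1.8840e+01,  4.1860e+00, -5.0000e-03,
        0.0000e+00]), 'eef_pos': array([ 175.466, -599.264,  225.927]), 'tcp_rot': array([-0.   , -0.142,  0.99 ,  0.001]), 'contact_force': array([-0.098,  0.062, -0.195]), 'ft_torque': array([ 0.032, -0.026, -0.036]), 'grip_force': np.float64(0.0), 'grip_width': np.float64(85.565)}
side 48.75089799497199 277.6731866772225 211.92053311346322 0.016279289473296932 [[-0.93, -0.32, 0.19, 283.49], [-0.38, 0.78, -0.5, 417.82], [0.01, -0.54, -0.84, 1047.62], [0.0, 0.0, 0.0, 1.0]]
top 52.601461205698754 284.5724990467173 203.78307369395327 -0.08521432147910118 [[0.03, -0.97, 0.24, 243.18], [-1.0, -0.03, 0.01, -163.51], [0.0, -0.24, -0.97, 1248.47], [0.0, 0.0, 0.0, 1.0]]
```

View pics/side0.png

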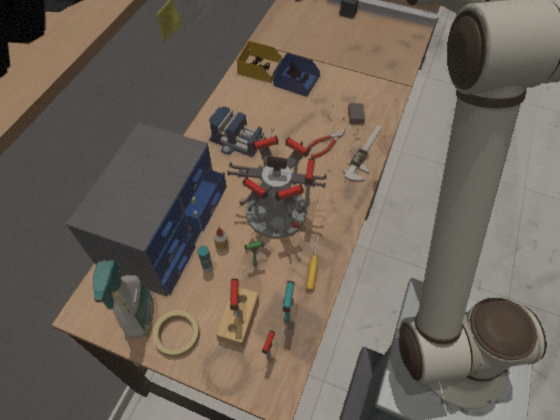

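View pics/top0.png

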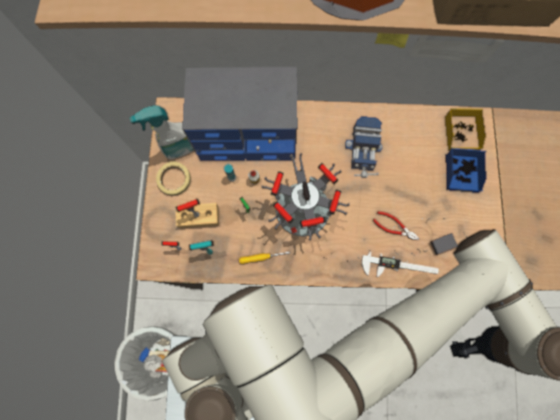

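The side and top views show these candidates for the wrench, by top-view pixel:
- Red T-handle in the pale block at (187,206).
- Smaller red one at (170,244).
- Turquoise one at (201,246).
- Green one at (245,205).
- Five red ones on the rack around (305,198).

I choose the red one in the block: it is the larger red one, and it stands in the block. I'll check that in a close crop.

```bash
python3 - <<'E'
from h import *
t=cv2.imread("pics/top0.png"); s=cv2.imread("pics/side0.png")
a=cv2.resize(t[140:270,145:365],None,fx=3.6,fy=3.6,interpolation=cv2.INTER_CUBIC)
cv2.imwrite("pics/ctop.png",a)
b=cv2.resize(s[120:370,195:340],None,fx=2.4,fy=2.4,interpolation=cv2.INTER_CUBIC)
cv2.imwrite("pics/cside.png",b)
E
```

```text
(no output)
```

View pics/ctop.png

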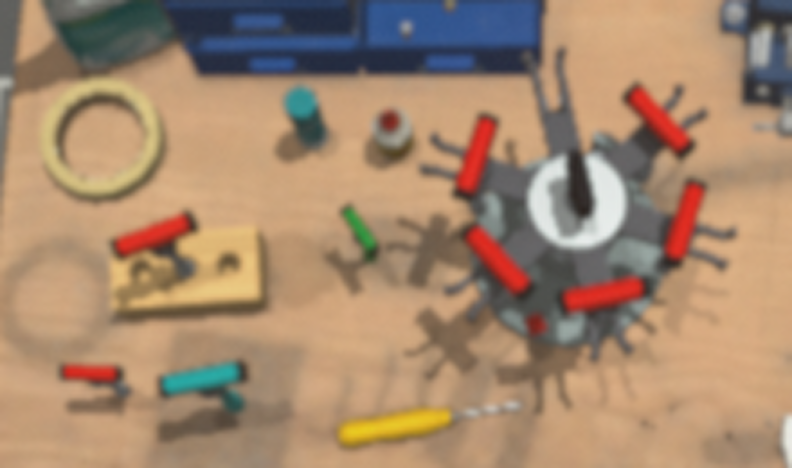

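View pics/cside.png

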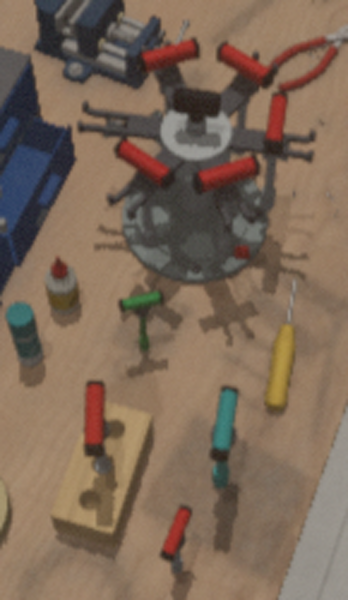

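The crops confirm it. The large red wrench stands in the middle hole of the block (ctop (153,235), cside (95,417)). The empty hook points away from the robot (ctop (545,90)), nearly opposite the red mark (ctop (537,324)). Next I measure.

```bash
cat > m.py <<'E'
from h import *
def comps(im,lo=(0,120,90),amin=15,x0=0,x1=560,y0=0,y1=420):
    h=cv2.cvtColor(im,cv2.COLOR_BGR2HSV); m=((h[...,0]<8)|(h[...,0]>172))&(h[...,1]>140)&(h[...,2]>90)
    m=m.astype(np.uint8); k=np.zeros_like(m); k[y0:y1,x0:x1]=1; m*=k
    n,l,s,ce=cv2.connectedComponentsWithStats(m,connectivity=4); out=[]
    for i in range(1,n):
        if s[i,4]<amin: continue
        p=np.argwhere(l==i)[:,::-1].astype(np.float32); r=cv2.minAreaRect(p)
        ev,V=np.linalg.eigh(np.cov(p.T)); out.append((ce[i],s[i,4],V[:,1],2*np.sqrt(3*ev[1])))
    return out
E
python3 - <<'E'
from m import *
T=cap("top"); S=cap("side")
A=comps(T["image"],x0=145,x1=365,y0=140,y1=270); B=comps(S["image"],x0=195,x1=340,y0=120,y1=370)
for n,c,L in(("top",T,A),("side",S,B)):
    for p,a,v,l in L: print(n,p.round(1),a,round(l,1))
print("tri")
for i,(p,a,v,l) in enumerate(A):
    for j,(q,b,_,_) in enumerate(B):
        P,g=tri(T,p,S,q)
        if g<9 and -20<P[2]<230: 
            e=[onz(T,*(p+s*v*l/2),P[2])[:2] for s in(-1,1)]; d=e[1]-e[0]
            print(i,j,P.round(1),round(g,1),"len",np.linalg.norm(d).round(1),"ang",np.degrees(np.arctan2(d[1],d[0])).round(1))
E
```

```text
top [327.5 173. ] 138 21.5
top [276.9 182.9] 127 21.1
top [334.7 201.2] 132 21.2
top [187.2 205. ] 121 20.9
top [282.4 211.9] 142 21.9
top [312.1 221.4] 144 22.0
top [293.4 229.8] 16 4.3
top [169.6 243.1] 63 14.6
side [318.9 140.4] 51 21.7
side [265.  141.5] 120 21.6
side [296.3 145.4] 128 21.1
side [324.6 149.2] 71 28.4
side [309.9 169. ] 118 18.7
side [254.1 186.4] 141 21.6
side [289.4 191. ] 147 23.2
side [233.9 292.3] 176 24.8
side [268.1 340.9] 107 19.3
tri
0 1 [ 583.4 -265.9  199.6] 1.0 len 56.5 ang -137.4
1 5 [ 554.5 -135.7  196.2] 2.5 len 56.3 ang 164.2
2 2 [ 509.6 -285.   197.4] 1.7 len 56.2 ang 162.7
3 7 [497.5 100.6 159.6] 2.1 len 54.8 ang 112.5
4 6 [ 476.4 -152.5  199.6] 0.5 len 56.0 ang -136.7
5 4 [ 454.5 -227.8  200.7] 1.5 len 55.4 ang 102.7
7 8 [401.  152.4 109.4] 1.0 len 40.3 ang 86.5
```

```bash
python3 - <<'E'
from m import *
from scipy.optimize import least_squares
T=cap("top"); S=cap("side")
A=comps(T["image"],x0=145,x1=365,y0=140,y1=270); B=comps(S["image"],x0=195,x1=340,y0=120,y1=370)
H=[]
for p,a,v,l in A:
    for q,b,_,_ in B:
        P,g=tri(T,p,S,q)
        if g<4 and 190<P[2]<210: H.append(P)
H=np.array(H); c0=np.array([518,-212.])
k=lambda a:np.round((a-np.arctan2(*(H[0,:2]-c0)[::-1]))/(np.pi/3))
ks=k(np.arctan2(H[:,1]-c0[1],H[:,0]-c0[0]))
def f(x):
    a=x[2]+ks*np.pi/3; return (H[:,:2]-np.c_[x[0]+x[3]*np.cos(a),x[1]+x[3]*np.sin(a)]).ravel()
r=least_squares(f,[*c0,np.arctan2(*(H[0,:2]-c0)[::-1]),78]); print(r.x.round(3),r.fun.round(1))
ax=r.x[:2]; miss=[q for q in range(6) if q not in (ks%6)]
print("handle ang",np.degrees(r.x[2])+60*ks,"missing",[(np.degrees(r.x[2])+60*q)%360 for q in miss])
d=onz(T,293.4,229.8,12); print("diamond",d,np.hypot(*(d[:2]-ax)),np.degrees(np.arctan2(*(d[:2]-ax)[::-1])))
from itertools import product
for q in [x[0] for x in B]:
    e=onz(S,*q,12)
    if np.hypot(*(e-d)[:2])<25: print("side diamond",e)
# white hub
for n,c in(("top",T),("side",S)):
    h=cv2.cvtColor(c["image"],cv2.COLOR_BGR2HSV); m=((h[...,1]<40)&(h[...,2]>180)).astype(np.uint8)
    u,v=proj(c,[*ax,183]).astype(int); mm=np.zeros_like(m); mm[v-25:v+25,u-25:u+25]=m[v-25:v+25,u-25:u+25]
    cs=max(cv2.findContours(mm,0,2)[0],key=cv2.contourArea); hu=cv2.convexHull(cs); e=cv2.fitEllipse(hu); print(n,"hub",e,onz(c,*e[0],183),proj(c,[*ax,183]))
    # knob: dark
    g=(h[...,2]<70).astype(np.uint8); mm=np.zeros_like(g); mm[v-35:v+25,u-20:u+20]=g[v-35:v+25,u-20:u+20]
    _,l,s,ce=cv2.connectedComponentsWithStats(mm); i=1+np.argmax(s[1:,4]); print("dark",ce[i],s[i],"proj knob",proj(c,[*ax,218]))
# block colour
h=cv2.cvtColor(T["image"],cv2.COLOR_BGR2HSV)[150:270,150:250]; 
for w in([497.5,100.6],):
    for z in (10,45,154): print(z,proj(T,[*w,z]),proj(S,[*w,z]))
print(env.sense()["time"])
E
```

```text
[ 530.918 -209.801   -0.815   78.121] [-0.8  0.7  1.2 -0.7  0.9 -0.3 -1.   0.5 -0.3 -0.2]
handle ang [ -46.71678965   73.28321035 -106.71678965  133.28321035 -166.71678965] missing [np.float64(13.283210347845483)]
diamond [ 464.79825    -184.48643541   12.        ] 70.80018899201525 159.04984801587352
top hub ((304.93524169921875, 195.21884155273438), (25.669404983520508, 26.607772827148438), 124.33026885986328) [ 525.95253312 -209.29525492  183.        ] [305.16364057 193.3760223 ]
dark [305.25675676 191.35135135] [303 182   6  18  74] proj knob [305.83279585 189.76702299]Traceback (most recent call last):
  File "<stdin>", line 27, in <module>
ValueError: max() iterable argument is empty
```

Emit:
send_rows(
  plan=[
    [[-28,17,-10],0,60],
    [[-28,17,-10],0,60],
    [[-28,17,-10],0,60],
    [[-28,17,-10],0,60],
    [[-28,17,-10],0,60],
    [[-28,17,-10],0,60],
    [[-28,17,-10],0,60],
  ],
)

```text
time: 0.88
eef_pos: [331.1, -429.1, 297.6]
tcp_rot: [0.0, -0.142, 0.99, -0.0]
contact_force: [1.1, -0.4, -0.4]
grip_width: 60.1
grip_force: 0.0
```

```bash
cat > rack.py <<'E'
from m import *
from scipy.optimize import least_squares
def fit(n=5,only=None):
    T=cap("top"); S=cap("side")
    A=comps(T["image"],x0=255,x1=365,y0=140,y1=270); B=comps(S["image"],x0=225,x1=340,y0=120,y1=260)
    H=[]
    for p,a,v,l in A:
        for q,b,_,_ in B:
            P,g=tri(T,p,S,q)
            if g<4 and 190<P[2]<210: H.append(P)
    H=np.array(H); print(H.round(1)); c0=np.array([529,-210.])
    a=np.arctan2(H[:,1]-c0[1],H[:,0]-c0[0]); ks=np.round((a-a[0])/(np.pi/3))
    def f(x):
        b=x[2]+ks*np.pi/3; return (H[:,:2]-np.c_[x[0]+x[3]*np.cos(b),x[1]+x[3]*np.sin(b)]).ravel()
    r=least_squares(f,[*c0,a[0],78]); print("axis,ang,R",r.x.round(3),r.fun.round(1))
    print("missing",[(np.degrees(r.x[2])+60*q)%360 for q in range(6) if q not in ks%6])
    return T,S,r.x,A,B
E
python3 - <<'E'
from rack import *
T,S,x,A,B=fit()
cv2.imwrite("pics/t1.png",np.vstack([cv2.resize(c["image"][y:y+130,a:a+160],None,fx=2.3,fy=2.3,interpolation=2) for c,a,y in((T,225,140),(S,200,120))]))
for c in (T,S):
    for r in comps(c["image"],amin=4,x0=230,x1=340,y0=200 if c is S else 215,y1=245): print(r[0].round(1),r[1],onz(c,*r[0],12).round(1))
print(env.sense()["time"],env.sense()["eef_pos"])
E
```

```text
[[ 583.4 -262.2  204.6]
 [ 554.4 -135.8  196.5]
 [ 507.2 -280.   203.8]
 [ 476.7 -152.4  199.7]
 [ 453.9 -225.8  203.6]]
axis,ang,R [ 530.052 -207.737   -0.819   76.631] [ 1.   1.5  2.1 -1.3 -0.6  1.1 -1.  -0.6 -1.6 -0.7]
missing [np.float64(13.098977077857683)]
[286.8 217.3] 48 [ 501.9 -163.9   12. ]
[311.4 221.4] 127 [ 491.5 -237.2   12. ]
[293.5 229.9] 15 [ 464.6 -184.7   12. ]
[295.9 223.6] 8 [ 465.8 -187.7   12. ]
0.9833 [ 333.24945723 -428.56724505  299.3195013 ]
```

View pics/t1.png

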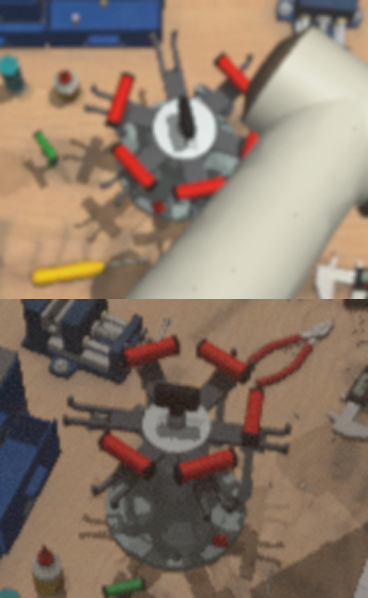

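The carousel stands still with the empty hook at about 13°. Both views put the red mark at (465,-186), about 160° from the axis. I go over the knob and check it with the wrist camera.

Emit:
send_rows(
  plan=[
    [[-31.4,19.3,0],0,50],
    [[-31.4,19.3,0],0,50],
    [[-31.4,19.3,0],0,50],
    [[-31.4,19.3,0],0,50],
    [[-31.4,19.3,0],0,50],
    [[-31.4,19.3,0],0,50],
    [[-31.4,19.3,0],0,50],
    [[-31.4,19.3,0],0.056,50],
  ],
)

```text
time: 1.65
eef_pos: [528.6, -210.7, 296.8]
tcp_rot: [-0.0, -0.113, 0.994, 0.0]
contact_force: [0.2, -1.7, -0.4]
grip_width: 49.9
grip_force: 0.0
```

```bash
python3 - <<'E'
from h import *
c=cap("wrist"); s=env.sense(); print(s["eef_pos"],s["tcp_rot"],s["joint_pos"],s["time"])
im=c["image"].copy()
print(c["T"].round(2).tolist(),c["f"])
for p in([530.9,-209.8,225],[530.9,-209.8,183]):
    q=proj(c,p); print(q); cv2.drawMarker(im,tuple(int(v) for v in q),(0,255,0),1,12)
cv2.imwrite("pics/w1.png",im)
E
```

```text
[ 532.65080478 -207.18545074  295.99954965] [ 8.24116437e-04 -1.13838486e-01  9.93498868e-01  3.44347422e-04] [-8.81362198e-02  2.52385165e-01 -1.00868125e-02 -1.04178246e-03
 -1.30684816e+00 -1.25421735e+00] 1.7
[[-0.23, 0.93, 0.3, 452.03], [0.97, 0.21, 0.07, -228.82], [0.0, 0.31, -0.95, 444.93], [0.0, 0.0, 0.0, 1.0]] 315.3193426863685
[283.96855312 217.48054976]
[283.82416891 200.75206579]
```

View pics/w1.png

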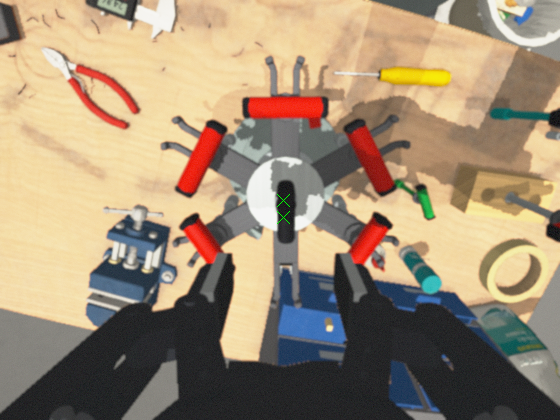

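The wrist view shows the wing grip from (286,180) to (287,242), almost in line with the jaws. The white hub is at (286,195) and the empty hook is below at (287,280). I take one settled measurement before going down.

```bash
python3 - <<'E'
from m import *
c=cap("wrist"); s=env.sense(); print(s["eef_pos"],s["time"])
h=cv2.cvtColor(c["image"],cv2.COLOR_BGR2HSV)
g=((h[...,2]<75)).astype(np.uint8); w=np.zeros_like(g); w[170:250,262:310]=g[170:250,262:310]
n,l,st,ce=cv2.connectedComponentsWithStats(w); i=1+np.argmax(st[1:,4]); p=np.argwhere(l==i)[:,::-1].astype(np.float32)
print("dark",ce[i],st[i],cv2.minAreaRect(p)); 
for q in([531,-209.8,225],[531+23*np.cos(.231),-209.8+23*np.sin(.231),225],[531-23*np.cos(.231),-209.8-23*np.sin(.231),225],[531-23*np.cos(.231),-209.8-23*np.sin(.231),195]): print(proj(c,q).round(1))
for q,a,v,ln in comps(c["image"],amin=150,y0=80,y1=270,x0=150,x1=410): print(q.round(1),a,round(ln,1),onz(c,*q,203).round(1))
E
```

```text
[ 530.52299383 -208.95691624  295.83761721] 1.75
dark [282.2114452  205.14839961] [ 273  175   20   63 1031] ((282.5, 206.0), (62.0, 19.0), 90.0)
[280.5 211.7]
[280.6 240.3]
[280.3 181.3]
[280.6 172.4]
[284.1 101.2] 1773 77.7 [ 454.6 -224.8  203. ]
[367.8 152. ] 1490 68.0 [ 476.2 -153.8  203. ]
[195.8 153.7] 1459 68.7 [ 507.3 -282.2  203. ]
[364.3 237.3] 991 47.5 [ 544.8 -134.9  203. ]
[200.4 238. ] 1015 48.2 [ 576.4 -268.2  203. ]
```

Emit:
send_rows(
  plan=[
    [[0,0,26],0,50],
    [[0,0,26],0,50],
    [[0,0,20],0,50],
    [[0,0,13],0,50],
    [[0,0,0],0,8],
    [[0,0,0],0,8],
    [[0,0,0],0,8],
    [[0,0,0],0,8],
  ],
  grip_force=40,
)

```text
time: 2.42
eef_pos: [527.2, -209.4, 212.8]
tcp_rot: [-0.0, -0.114, 0.993, 0.003]
contact_force: [-1.8, 10.9, 2.0]
grip_width: 12.6
grip_force: 42.3
```

Emit:
send_rows(
  plan=[
    [[0,0.7,0],-0.05,8],
    [[0,0,0],-0.1,8],
    [[0,0,0],-0.12,8],
    [[0,0,0],-0.12,8],
    [[0,0,0],-0.12,8],
    [[0,0,0],-0.12,8],
    [[0,0,0],-0.12,8],
    [[0,0,0],-0.12,8],
  ],
)

```text
time: 3.08
eef_pos: [528.7, -211.2, 212.9]
tcp_rot: [0.001, -0.524, 0.851, -0.001]
contact_force: [2.6, -0.7, -4.6]
grip_width: 12.3
grip_force: 41.6
```

Emit:
send_rows(
  plan=[
    [[0,0,0],-0.12,8],
    [[0,0,0],-0.12,8],
    [[0,0,0],-0.12,8],
    [[0,0,0],-0.12,8],
    [[0,0,0],-0.12,8],
    [[0,0,0],-0.12,8],
    [[0,0,0],-0.12,8],
    [[0,0,0],-0.12,8],
  ],
)

```text
time: 3.75
eef_pos: [531.4, -211.2, 212.9]
tcp_rot: [-0.002, 0.858, -0.513, 0.004]
contact_force: [8.5, -0.7, -7.6]
grip_width: 12.3
grip_force: 41.3
```

Emit:
send_rows(
  plan=[
    [[0,0,0],-0.12,8],
    [[0,0,0],-0.12,8],
    [[0,0,0],-0.12,8],
    [[0,0,0],-0.12,8],
    [[0,0,0],-0.12,8],
    [[0,0,0],-0.1,8],
    [[0,0,0],0,8],
    [[0,0,0],0,8],
  ],
)

```text
time: 4.42
eef_pos: [532.7, -209.8, 212.9]
tcp_rot: [-0.002, 0.982, -0.19, 0.006]
contact_force: [10.5, 4.8, -7.1]
grip_width: 12.6
grip_force: 41.2
```

```bash
python3 - <<'E'
from h import *
s=env.sense(); q=s["tcp_rot"]; print(s["eef_pos"],"y yaw",2*np.degrees(np.arctan2(q[2],q[1]))-90, s["joint_pos"].round(2),s["ft_torque"],s["contact_force"],s["time"])
E
```

```text
[ 532.7443059  -209.78317204  212.88967598] y yaw -111.88493552451298 [-0.09  0.3  -0.15 -0.   -1.11  1.28] [ 1.16181194 -2.74920998 -0.03899275] [10.52127654  4.78177603 -7.05584746] 4.4167
```

Emit:
send_rows(
  plan=[
    [[0,0,0],-0.02,40],
    [[0,0,0],0,50],
    [[0,0,0],0,50],
    [[0,0,-25],0,50],
    [[0,0,-30],0,50],
    [[0,0,-30],0,50],
    [[0,0,-15],0,50],
    [[0,0,0],0,50],
  ],
)

```text
time: 5.08
eef_pos: [529.2, -212.2, 317.8]
tcp_rot: [0.001, 0.984, -0.181, 0.005]
contact_force: [-0.3, 0.5, 0.5]
grip_width: 49.8
grip_force: 0.0
```

```bash
python3 - <<'E'
from m import *
from scipy.optimize import least_squares
c=cap("wrist"); s=env.sense(); q=s["tcp_rot"]; print(s["eef_pos"],"y yaw",2*np.degrees(np.arctan2(q[2],q[1]))-90,s["contact_force"],s["time"])
im=c["image"].copy()
H=[]
for r,a,v,ln in comps(im,amin=150): 
    p=onz(c,*r,200); ok=60<np.hypot(*(p[:2]-[530,-209]))<100; print(r.round(1),a,round(ln,1),p.round(1),ok); cv2.circle(im,tuple(int(k) for k in r),3,(255,0,0),-1)
for a in np.radians([159.5]):
  for R,z in((78,165),(115,172),(70,12)):
    cv2.drawMarker(im,tuple(int(k) for k in proj(c,[530.5+R*np.cos(a),-209.2+R*np.sin(a),z])),(0,255,0),1,10)
cv2.imwrite("pics/w2.png",im)
E
```

```text
[ 528.27981804 -211.65682614  314.96948887] y yaw -110.82609561344452 [0.34082347 0.49397643 0.09284249] 5.1333
[280.2 106.4] 1336 68.0 [ 602.9 -237.7  200. ] True
[460.2 109.3] 469 62.8 [ 549.4 -376.9  200. ] False
[200.6 153.8] 1247 63.1 [ 591.1 -160.8  200. ] True
[358.4 155.8] 1212 63.4 [ 542.  -285.4  200. ] True
[454.8 134.2] 452 63.8 [ 530.9 -368.   200. ] False
[204.  233.3] 961 49.7 [ 524.  -132.8  200. ] True
[352.3 235.6] 916 52.2 [ 473.8 -259.   200. ] True
[ 43.8 305.7] 451 35.4 [509.5  61.  200. ] False
```

View pics/w2.png

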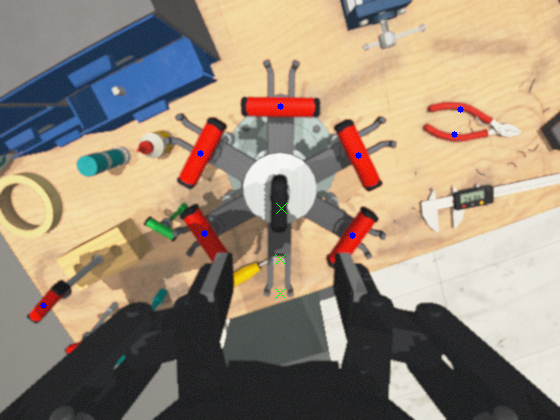

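The empty hook now stands at the front, with its prong tips at (267,293) and (290,293) close to the predicted position. Next I go to the wrench.

Emit:
send_rows(
  plan=[
    [[-17.5,-35.1,0],0,50],
    [[-17.5,-35.1,0],0,50],
    [[-17.5,-35.1,0],0,50],
    [[-17.5,-35.1,0],0,50],
    [[-17.5,-35.1,0],0,50],
    [[-17.5,-35.1,0],0,50],
    [[-17.5,-35.1,0],0,50],
    [[-17.5,-35.1,0],0,50],
  ],
)

```text
time: 5.8
eef_pos: [495.3, 102.3, 311.1]
tcp_rot: [0.001, 0.984, -0.181, -0.001]
contact_force: [0.4, 0.6, -0.1]
grip_width: 50.1
grip_force: 0.0
```

Emit:
send_rows(
  plan=[
    [[0,0,0],0.116,50],
    [[0,0,0],0.116,50],
    [[0,0,0],0.116,50],
    [[0,0,0],0.116,50],
    [[0,0,5],0.116,50],
    [[0,0,10],0.116,50],
    [[0,0,10],0.116,50],
    [[0,0,0],0,50],
  ],
)

```text
time: 6.47
eef_pos: [494.7, 100.3, 283.9]
tcp_rot: [0.003, 0.832, -0.555, -0.002]
contact_force: [-1.0, -0.9, -0.8]
grip_width: 49.9
grip_force: 0.0
```

```bash
cat > w.py <<'E'
from m import *
T=cap("top"); S=cap("side"); c=cap("wrist"); s=env.sense(); q=s["tcp_rot"]; print(s["eef_pos"],"y yaw",2*np.degrees(np.arctan2(q[2],q[1]))-90,s["joint_pos"].round(2),s["time"])
im=c["image"]
for r,a,v,ln in comps(im,amin=200):
    e=[onz(c,*(r+k*v*ln/2),164)[:2] for k in(-1,1)]; d=e[1]-e[0]
    print(r.round(1),a,"ang",np.degrees(np.arctan2(d[1],d[0])).round(1),"len",np.hypot(*d).round(1),onz(c,*r,160).round(1))
print("pred",proj(c,[497.5,100.6,164]))
E
python3 - <<'E'
from w import *
cv2.imwrite("pics/w3.png",im)
for n,k,L in (("T",T,(145,215,180,260)),("S",S,(200,300,250,370))):
    for r,a,v,ln in comps(k["image"],amin=40,x0=L[0],x1=L[1],y0=L[2],y1=L[3]): print(n,r,a,onz(k,*r,160))
E
```

```text
[496.52581385 100.80883644 286.95769268] y yaw -157.17261714729528 [ 0.52  0.14 -0.17  0.   -1.26 -0.12] 6.6167
[280.9 196.3] 971 ang 113.3 len 54.8 [497.3 102.8 160. ]
pred [281.63918757 195.25502853]
T [188.49019608 204.60784314] 102 [497.44334181  97.00972573 160.        ]
T [168.83823529 243.14705882] 68 [393.2469572  140.18056779 160.        ]
S [266.78125 343.625  ] 64 [395.44738846 172.46028324 160.        ]
```

View pics/w3.png

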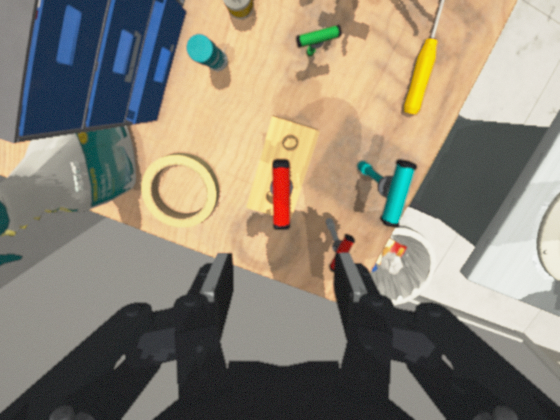

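The wrist view shows the red wrench at (281,196) with its handle in line with the pads. I go down and grip.

Emit:
send_rows(
  plan=[
    [[-0.3,-1.1,36],0,50],
    [[0,0,36],0,50],
    [[0,0,34],0,50],
    [[0,0,17],0,50],
    [[0,0,9],0,50],
    [[0,0,0],0,50],
    [[0,0,0],0,30],
    [[0,0,0],0,20],
  ],
  grip_force=30,
)

```text
time: 7.28
eef_pos: [498.8, 102.4, 156.9]
tcp_rot: [-0.002, 0.833, -0.554, 0.001]
contact_force: [0.3, 0.3, 0.2]
grip_width: 27.1
grip_force: 0.0
```

Emit:
send_rows(
  plan=[
    [[0,0,0],0,10],
    [[0,0,0],0,10],
    [[0,0,0],0,10],
    [[0,0,0],0,10],
    [[0,0,0],0,10],
  ],
  grip_force=100,
)

```text
time: 7.7
eef_pos: [498.9, 102.3, 157.1]
tcp_rot: [-0.002, 0.833, -0.554, 0.001]
contact_force: [-0.8, 0.5, 6.9]
grip_width: 11.8
grip_force: 80.4
```

```bash
python3 - <<'E'
from h import *
s=env.sense(); print({k:np.round(s[k],3) for k in("eef_pos","tcp_rot","contact_force","ft_torque","grip_width","grip_force","time")})
E
```

```text
{'eef_pos': array([498.936, 102.295, 157.127]), 'tcp_rot': array([-0.002,  0.833, -0.554,  0.001]), 'contact_force': array([-0.844,  0.474,  6.929]), 'ft_torque': array([-0.028,  0.128,  0.002]), 'grip_width': np.float64(11.766), 'grip_force': np.float64(80.448), 'time': np.float64(7.7)}
```

Emit:
send_rows(
  plan=[
    [[0,0,0],0,10],
    [[0,0,0],0,10],
    [[0,0,0],0,10],
    [[0,0,0],0,10],
  ],
)

```text
time: 8.03
eef_pos: [498.9, 102.3, 157.1]
tcp_rot: [-0.002, 0.833, -0.554, 0.001]
contact_force: [-0.6, 0.8, 5.9]
grip_width: 11.6
grip_force: 80.4
```

```bash
python3 - <<'E'
from w import *
print(s["contact_force"],s["ft_torque"],s["grip_width"],s["grip_force"])
cv2.imwrite("pics/w4.png",np.hstack([cv2.resize(im[120:330,180:390],(500,500)),cv2.resize(S["image"][250:350,190:290],(300,300)).repeat(1,0) if False else cv2.copyMakeBorder(cv2.resize(S["image"][240:340,190:290],(300,300)),0,200,0,0,0)]))
E
```

```text
[498.9380828  102.29455174 157.12208318] y yaw -157.2573206376502 [ 0.52  0.25 -0.38  0.   -0.94 -0.13] 8.1833
[283.2 262.8] 2497 ang 112.5 len 54.7 [499.1 101.7 160. ]
pred [287.06003453 265.84177144]
[-0.11240141  0.50480729  6.74161213] [-0.02250685  0.09499567 -0.00963115] 11.881180017505686 80.44944366440177
```

View pics/w4.png

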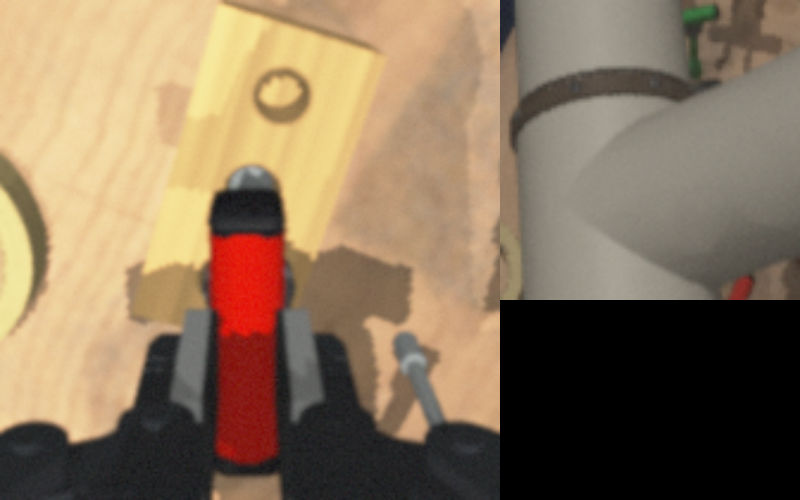

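The crop shows the red handle held squarely between the pads at (247,300). I lift it, then refit the rack angle while the view is free.

Emit:
send_rows(
  plan=[
    [[0,0,-8],0,10],
    [[0,0,-18],0,10],
    [[0,0,-30],0,10],
    [[0,0,-34],0,10],
    [[0,0,-30],0,10],
    [[0,0,-18],0,10],
    [[0,0,-5],0,10],
    [[0,0,0],0,10],
  ],
)

```text
time: 8.85
eef_pos: [497.5, 102.1, 299.1]
tcp_rot: [-0.001, 0.832, -0.554, 0.0]
contact_force: [0.0, 1.1, -2.1]
grip_width: 11.7
grip_force: 79.4
```

```bash
python3 - <<'E'
from rack import *
T,S,x,A,B=fit()
for p in A: print("T",p[0].round(1),p[1])
for p in B: print("S",p[0].round(1),p[1])
c=cap("wrist"); s=env.sense(); print(s["eef_pos"],s["contact_force"],s["ft_torque"],s["grip_width"],s["time"])
for r,a,v,ln in comps(c["image"],amin=800): print("W",r.round(1),a,round(ln,1))
cv2.imwrite("pics/s5.png",np.hstack([T["image"][120:280,140:380],S["image"][100:260,200:360]]))
E
```

```text
[[ 602.1 -238.4  200.7]
 [ 542.1 -286.7  198.6]
 [ 519.6 -132.9  198. ]]
axis,ang,R [ 5.30590e+02 -2.09791e+02 -3.79000e-01  7.75120e+01] [-0.5  0.1  0.3 -0.2  0.1  0.2]
missing [np.float64(38.26108733309765), np.float64(158.26108733309763), np.float64(218.26108733309763)]
T [317.  165.8] 137
T [287.6 169. ] 136
T [335.5 188.7] 133
T [275.3 195.5] 137
T [324.2 216.1] 142
S [314.7 151.3] 245
S [284.1 140.7] 119
S [253.1 146.9] 116
S [268.1 191.9] 140
[496.30908063 101.52076401 295.8360164 ] [-0.35376916  0.81586572 -2.07034516] [ 0.0444807  -0.02178792 -0.01222675] 11.668209341667032 9.0
W [283.2 262.3] 2510 97.1
```

```bash
python3 - <<'E'
from rack import *
def f5(c,A,z,c0=(530.6,-209.8)):
    H=np.array([onz(c,*p,z)[:2] for p in A]); a=np.arctan2(H[:,1]-c0[1],H[:,0]-c0[0]); ks=np.round((a-a[0])/(np.pi/3))
    def f(x):
        b=x[2]+ks*np.pi/3; return (H-np.c_[x[0]+x[3]*np.cos(b),x[1]+x[3]*np.sin(b)]).ravel()
    r=least_squares(f,[*c0,a[0],78]); print(z,r.x[:2].round(1),"R",r.x[3].round(1),[(np.degrees(r.x[2])+60*q)%360 for q in range(6) if q not in ks%6],np.abs(r.fun).max().round(1))
T=cap("top"); A=[p[0] for p in comps(T["image"],amin=100,x0=255,x1=365,y0=140,y1=270)]
for z in(194,199.5,204): f5(T,A,z)
S=cap("side")
f5(S,[[284.1,140.7],[253.1,146.9],[268.1,191.9]],199.5)
E
```

```text
194 [ 531.2 -210.3] R 78.0 [np.float64(158.21317866700562)] 0.5
199.5 [ 529.7 -210. ] R 77.6 [np.float64(158.21317868701593)] 0.5
204 [ 528.5 -209.8] R 77.3 [np.float64(158.2131786714358)] 0.5
199.5 [ 531.1 -209.5] R 78.1 [np.float64(38.05853812050488), np.float64(158.05853812050486), np.float64(218.05853812050486)] 0.9
```

Emit:
send_rows(
  plan=[
    [[24.8,24,0],0,10],
    [[24.8,24,0],0,10],
    [[24.8,24,0],0,10],
    [[24.8,24,0],0,10],
    [[24.8,24,0],0,10],
    [[24.8,24,0],0,10],
    [[24.8,24,0],0,10],
    [[24.8,24,0],0,10],
  ],
)

```text
time: 9.77
eef_pos: [395.5, -156.5, 297.1]
tcp_rot: [0.0, 0.833, -0.554, -0.001]
contact_force: [0.3, 0.2, -2.0]
grip_width: 11.5
grip_force: 79.4
```

Emit:
send_rows(
  plan=[
    [[0,0,0],0.111,10],
    [[0,0,0],0.111,10],
    [[0,0,0],0.111,10],
    [[0,0,0],0.111,10],
    [[0,0,20],0.111,10],
    [[0,0,25],0.111,10],
    [[0,0,20],0.111,10],
    [[0,0,0],0,10],
  ],
)

```text
time: 10.43
eef_pos: [393.3, -154.7, 228.2]
tcp_rot: [-0.004, -0.559, 0.829, 0.004]
contact_force: [-1.1, 0.1, -3.2]
grip_width: 11.3
grip_force: 79.4
```

```bash
cat > g.py <<'E'
from h import *
AX=np.array([530.4,-209.8]); FA=np.radians(158.15); U=np.array([np.cos(FA),np.sin(FA)]); L=np.array([-U[1],U[0]])
def st(s=None):
    s=s or env.sense(); q=s["tcp_rot"]; e=s["eef_pos"]; d=e[:2]-AX; f=s["contact_force"]
    ya=2*np.arctan2(q[2],q[1])-np.pi/2; y=np.array([np.cos(ya),np.sin(ya)]); x=np.array([-y[1],y[0]])
    print("R %.1f lat %.1f z %.1f | yaw %.1f | out %.1f lat %.1f up %.1f N | x.U %.2f y.U %.2f | w %.1f t %.2f"%(d@U,d@L,e[2],np.degrees(ya),f[:2]@U,f[:2]@L,f[2],x@U,y@U,s["grip_width"],s["time"]),"x.L %.2f"%(x@L),"tau",s["ft_torque"].round(2),"tilt",q.round(3))
E
python3 - <<'E'
from g import *
cs={n:cap(n) for n in("wrist","side","top")}; st()
print(env.sense()["joint_pos"].round(2))
im=cs["wrist"]["image"].copy(); c=cs["wrist"]
for R,z in((78,165),(94,165),(115,172)): cv2.drawMarker(im,tuple(int(k) for k in proj(c,[*(AX+R*U),z])),(0,255,0),1,10)
im=cv2.resize(im[60:360,120:440],(560,525))
cv2.imwrite("pics/w6.png",np.hstack([im,cv2.copyMakeBorder(cv2.resize(cs["side"]["image"][120:280,240:320],(240,480)),0,45,0,0,0)]))
E
```

```text
R 143.5 lat -0.9 z 233.7 | yaw 158.3 | out -1.0 lat -0.5 up -0.8 N | x.U -0.00 y.U 1.00 | w 11.8 t 10.58 x.L 1.00 tau [-0.   -0.03  0.02] tilt [-0.    -0.562  0.827 -0.001]
[ 0.01  0.03 -0.43  0.   -1.1  -0.39]
```

View pics/w6.png

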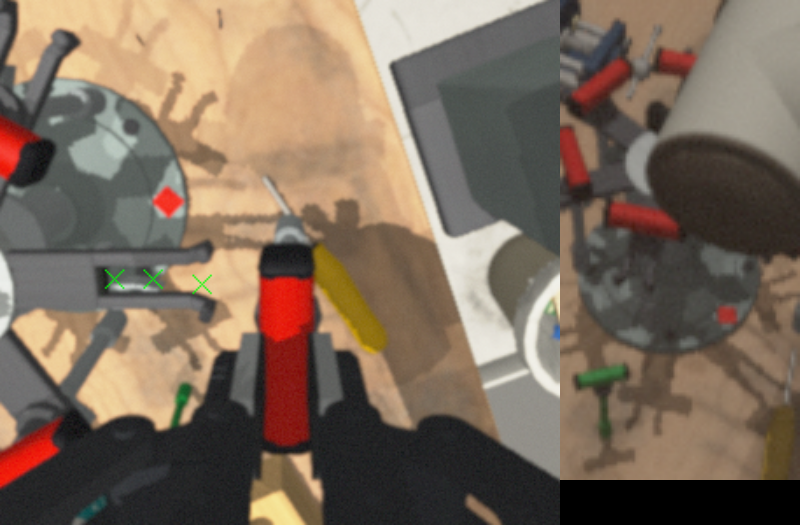

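The wrist view shows the empty slot at left. Its tips are at crop (207,250) and (207,306), about 1–2 mm from my predicted centre line. The red mark is at (168,201). I measure the prong edges numerically.

```bash
python3 - <<'E'
from g import *
c=cap("wrist"); st()
g=cv2.GaussianBlur(c["image"],(3,3),0).astype(int)
for R in(86,90,94,100,105,110):
    la=np.arange(-16,17,1.); P=[proj(c,[*(AX+R*U+k*L),165]) for k in la]
    v=[g[int(round(p[1])),int(round(p[0]))] for p in P]
    print(R,P[16].round(0)); print("  "," ".join("%d:%d/%d"%(k,x.mean(),x[2]-x[0]) for k,x in zip(la,v)))
# handle in tool: predicted TCP-grip handle centre
s=env.sense(); e=s["eef_pos"]
from m import comps
for r,a,vv,ln in comps(c["image"],amin=800): print("handle red px",r.round(1),ln.round(1), "ends lat",[((onz(c,*(r+k*vv*ln/2),e[2]+7)[:2]-e[:2])@L).round(1) for k in(-1,1)])
E
```

```text
R 143.2 lat -1.1 z 234.2 | yaw 158.3 | out -0.9 lat 0.5 up -1.2 N | x.U -0.00 y.U 1.00 | w 11.8 t 10.63 x.L 1.00 tau [0.04 0.02 0.04] tilt [ 0.001 -0.561  0.828 -0.001]
86 [205. 215.]
   -16:188/81 -15:189/82 -14:172/71 -13:146/45 -12:125/17 -11:118/3 -10:121/0 -9:117/-1 -8:104/-1 -7:84/0 -6:75/-1 -5:105/-3 -4:153/-3 -3:195/-3 -2:157/-3 -1:121/-2 0:107/-2 1:91/0 2:76/0 3:67/-1 4:69/0 5:82/-1 6:91/-1 7:96/1 8:102/1 9:104/0 10:105/0 11:88/-1 12:76/-1 13:77/0 14:108/-2 15:114/-2 16:115/-3
90 [210. 215.]
   -16:151/67 -15:136/58 -14:110/34 -13:108/19 -12:113/6 -11:118/1 -10:121/1 -9:117/0 -8:102/0 -7:82/0 -6:94/-1 -5:138/-2 -4:173/-3 -3:171/-2 -2:109/-1 -1:99/0 0:97/-1 1:77/-1 2:65/0 3:61/0 4:64/0 5:76/-1 6:85/-1 7:94/0 8:102/0 9:105/0 10:105/0 11:89/1 12:76/0 13:72/-1 14:93/-2 15:101/-3 16:106/-3
94 [216. 215.]
   -16:120/51 -15:121/51 -14:120/42 -13:117/24 -12:116/8 -11:117/2 -10:121/-1 -9:118/0 -8:103/0 -7:83/0 -6:91/-1 -5:116/-2 -4:127/-2 -3:116/-2 -2:97/-1 -1:96/-1 0:98/-1 1:118/-3 2:139/-3 3:159/-4 4:167/-4 5:117/-2 6:100/-2 7:97/-1 8:103/-1 9:106/0 10:105/1 11:89/1 12:76/0 13:71/-
[... 643 characters left out ...]
/0 12:78/5 13:79/17 14:107/40 15:111/40 16:110/34
110 [238. 215.]
   -16:126/55 -15:131/55 -14:146/58 -13:122/18 -12:114/4 -11:113/0 -10:114/-1 -9:100/-2 -8:84/-1 -7:70/5 -6:121/52 -5:165/76 -4:191/84 -3:199/84 -2:199/84 -1:197/86 0:194/88 1:189/90 2:181/91 3:179/91 4:178/92 5:166/88 6:145/70 7:118/39 8:96/2 9:97/0 10:99/-1 11:94/0 12:87/1 13:82/7 14:103/42 15:118/56 16:124/60
handle red px [101.2 122.1] 99.4 ends lat [np.float64(61.4), np.float64(82.1)]
handle red px [283.2 262.5] 96.9 ends lat [np.float64(29.0), np.float64(-25.6)]
handle red px [ 35.9 314.1] 75.4 ends lat [np.float64(-41.0), np.float64(-22.1)]
handle red px [131.6 319.9] 68.6 ends lat [np.float64(-20.6), np.float64(-46.0)]
```

```bash
python3 - <<'E'
from g import *
c=cap("wrist"); s=env.sense(); e=s["eef_pos"]; st(s)
g=c["image"].astype(int)
for la,dz in((1.7+8,-147),(1.7+8,-117),(1.7+32,-13),(1.7+32,7)): print(la,dz,proj(c,[*(e[:2]+la*L),e[2]+dz]).round(1))
for k in(-8,8): print("sock edge",k,proj(c,[*(e[:2]+4*L+k*U),e[2]-147]).round(1),proj(c,[*(e[:2]+k*U),e[2]-117]).round(1))
print("handle sides",[proj(c,[*(e[:2]+25*L+k*U),e[2]+7]).round(1) for k in(-8,8)])
for col in (281,284,287): print(col,[(r,int(g[r,col].mean()),int(g[r,col,2]-g[r,col,0])) for r in range(170,216,2)])
for row in (188,192,196): print(row,[(q,int(g[row,q].mean()),int(g[row,q,2]-g[row,q,0])) for q in range(262,308,2)])
E
```

```text
R 143.2 lat -1.2 z 234.4 | yaw 158.3 | out -0.9 lat -0.0 up -0.9 N | x.U -0.00 y.U 1.00 | w 11.9 t 10.68 x.L 1.00 tau [ 0.01 -0.05 -0.04] tilt [ 0.001 -0.561  0.828 -0.001]
9.7 -147 [283.8 178.7]
9.7 -117 [283.8 186.7]
33.7 -13 [283.8 192.6]
33.7 7 [283.7 204.1]
sock edge -8 [275.5 184.5] [274.6 197.4]
sock edge 8 [292.1 184.5] [292.9 197.4]
handle sides [array([266.9, 221.4]), array([300.4, 221.5])]
281 [(170, 179, 78), (172, 186, 85), (174, 195, 81), (176, 198, 76), (178, 194, 77), (180, 152, 64), (182, 117, 35), (184, 108, 6), (186, 108, -2), (188, 107, -2), (190, 143, -3), (192, 172, -4), (194, 171, -3), (196, 132, -1), (198, 90, -3), (200, 31, -4), (202, 29, -2), (204, 30, 1), (206, 37, 2), (208, 34, -1), (210, 39, -2), (212, 49, -1), (214, 49, 0)]
284 [(170, 196, 22), (172, 184, 40), (174, 177, 72), (176, 180, 81), (178, 160, 75), (180, 121, 52), (182, 111, 20), (184, 100, 0), (186, 106, -1), (188, 105, -3), (190, 151, -2), (192, 176, -1), (194, 138, -3), (196, 109, -3), (198, 86, -4), (200, 34, 3), (202, 24, 1), (204, 30, -8), (206, 23, -5), (208, 37, -3), (210, 35, -4), (212,
[... 788 characters left out ...]
6, 149, 62), (268, 149, 66), (270, 162, 67), (272, 163, 67), (274, 170, 74), (276, 152, 52), (278, 144, -1), (280, 175, 0), (282, 174, -6), (284, 176, -1), (286, 182, -1), (288, 173, -2), (290, 161, -2), (292, 112, 4), (294, 141, 55), (296, 150, 62), (298, 155, 27), (300, 145, 19), (302, 101, 37), (304, 127, 58), (306, 118, 49)]
196 [(262, 114, 46), (264, 111, 49), (266, 114, 45), (268, 110, 46), (270, 107, 50), (272, 108, 46), (274, 111, 40), (276, 140, 13), (278, 179, -2), (280, 160, -2), (282, 118, -3), (284, 109, -3), (286, 104, -3), (288, 111, -4), (290, 160, -1), (292, 162, 0), (294, 144, 45), (296, 148, 66), (298, 138, 56), (300, 147, 22), (302, 127, 17), (304, 78, 18), (306, 63, 31)]
```

Emit:
send_rows(
  plan=[
    [[-0.7,0,5],0,10],
    [[0,0,10],0,10],
    [[0,0,8],0,10],
    [[0,0,2],0,10],
    [[0,0,0],0,10],
    [[0,0,0],0,10],
  ],
)

```text
time: 11.18
eef_pos: [397.4, -154.7, 208.2]
tcp_rot: [0.0, -0.561, 0.828, -0.0]
contact_force: [-0.9, 1.0, -1.1]
grip_width: 11.5
grip_force: 79.4
```

```bash
python3 -c "
from g import *
st()"
```

```text
R 144.0 lat -1.7 z 208.2 | yaw 158.2 | out 1.2 lat -0.6 up -1.1 N | x.U -0.00 y.U 1.00 | w 11.5 t 11.18 x.L 1.00 tau [-0.06  0.01  0.  ] tilt [ 0.    -0.561  0.828 -0.   ]
```

Emit:
send_rows(
  plan=[
    [[0,-4,-1],0,10],
    [[0,-7,0],0,10],
    [[0,-7,0],0,10],
    [[0,-7,0],0,10],
    [[0,-5,0],0,10],
    [[0,0,0],0,10],
  ],
)

```text
time: 11.68
eef_pos: [426.3, -166.2, 208.9]
tcp_rot: [-0.0, -0.56, 0.828, -0.0]
contact_force: [-0.1, -0.4, -2.5]
grip_width: 11.8
grip_force: 79.4
```

```bash
python3 -c "
from g import *
st()"
```

```text
R 112.8 lat -1.7 z 208.9 | yaw 158.1 | out -0.1 lat 0.4 up -2.5 N | x.U 0.00 y.U 1.00 | w 11.8 t 11.68 x.L 1.00 tau [-0.02  0.03  0.02] tilt [-0.    -0.56   0.828 -0.   ]
```

Emit:
send_rows(
  plan=[
    [[0,-4,0],0,10],
    [[0,-5,0],0,10],
    [[0,-5,0],0,10],
    [[0,-4,0],0,10],
    [[0,-1,0],0,10],
    [[0,0,0],0,10],
    [[0,0,0],0,10],
  ],
)

```text
time: 12.27
eef_pos: [442.5, -172.9, 208.9]
tcp_rot: [-0.0, -0.56, 0.828, 0.0]
contact_force: [-0.1, 0.2, -1.7]
grip_width: 11.7
grip_force: 79.4
```

```bash
python3 -c "
from g import *
st()"
```

```text
R 95.4 lat -1.6 z 208.9 | yaw 158.2 | out 0.2 lat -0.2 up -1.7 N | x.U -0.00 y.U 1.00 | w 11.7 t 12.27 x.L 1.00 tau [-0.06  0.06 -0.05] tilt [-0.    -0.56   0.828  0.   ]
```

Emit:
send_rows(
  plan=[
    [[0,0,2],0,10],
    [[0,0,3],0,10],
    [[0,0,3],0,10],
    [[0,0,1],0,10],
    [[0,0,0],0,10],
  ],
)

```text
time: 12.68
eef_pos: [442.2, -172.8, 199.5]
tcp_rot: [-0.0, -0.56, 0.828, 0.0]
contact_force: [0.2, -0.7, -2.0]
grip_width: 11.5
grip_force: 79.4
```

Emit:
send_rows(
  plan=[
    [[0,0,0.5],0,10],
    [[0,0,0.5],0,10],
    [[0,0,0.5],0,10],
    [[0,0,0],0,10],
  ],
)

```text
time: 13.02
eef_pos: [442.6, -172.8, 198.5]
tcp_rot: [0.0, -0.56, 0.828, -0.0]
contact_force: [0.3, -0.6, -1.1]
grip_width: 11.4
grip_force: 79.4
```

Emit:
send_rows(
  plan=[
    [[0,0,0.5],0,10],
    [[0,0,0.3],0,10],
    [[0,0,0],0,10],
  ],
)

```text
time: 13.27
eef_pos: [442.6, -172.8, 197.7]
tcp_rot: [-0.0, -0.56, 0.828, 0.0]
contact_force: [0.0, -0.2, -1.7]
grip_width: 11.8
grip_force: 79.4
```

Emit:
send_rows(
  plan=[
    [[0,0,0.4],0,10],
    [[0,0,0],0,10],
    [[0,0,0.4],0,10],
    [[0,0,0],0,10],
  ],
)

```text
time: 13.6
eef_pos: [442.9, -173.0, 197.2]
tcp_rot: [0.0, -0.561, 0.828, -0.0]
contact_force: [-0.2, -0.5, -0.6]
grip_width: 11.9
grip_force: 79.7
```

Emit:
send_rows(
  plan=[
    [[0,0,0.4],0,10],
    [[0,0,0],0,10],
  ],
)

```text
time: 13.77
eef_pos: [443.2, -173.0, 197.2]
tcp_rot: [0.0, -0.561, 0.828, -0.001]
contact_force: [0.6, 0.2, 1.7]
grip_width: 11.7
grip_force: 80.1
```

Emit:
send_rows(
  plan=[
    [[0,0,0.4],0,10],
    [[0,0,0],0,10],
  ],
)

```text
time: 13.93
eef_pos: [443.5, -173.2, 197.1]
tcp_rot: [0.001, -0.561, 0.828, -0.001]
contact_force: [-1.2, -1.2, 4.6]
grip_width: 11.8
grip_force: 80.6
```

The collar rests on the prongs: the upward force rises at the predicted 165 mm. I ease off a little and slide in.

Emit:
send_rows(
  plan=[
    [[0,-1,-0.3],0,10],
    [[0,-1.5,0],0,10],
    [[0,-1.5,0],0,10],
    [[0,-1,0],0,10],
    [[0,0,0],0,10],
  ],
)

```text
time: 14.35
eef_pos: [444.9, -174.4, 197.1]
tcp_rot: [-0.002, -0.56, 0.828, 0.002]
contact_force: [-7.0, 2.7, 12.8]
grip_width: 12.0
grip_force: 81.9
```

```bash
python3 -c "
from g import *
st()"
```

```text
R 92.5 lat -1.0 z 197.1 | yaw 158.2 | out 7.5 lat 0.1 up 12.8 N | x.U -0.00 y.U 1.00 | w 12.0 t 14.35 x.L 1.00 tau [1.09 2.2  0.04] tilt [-0.002 -0.56   0.828  0.002]
```

Emit:
send_rows(
  plan=[
    [[0,-1,0],0,10],
    [[0,-1,0],0,10],
    [[0,-1,0],0,10],
    [[0,0,0],0,10],
  ],
)

```text
time: 14.68
eef_pos: [447.3, -175.6, 197.1]
tcp_rot: [-0.003, -0.56, 0.828, 0.002]
contact_force: [-6.8, 2.4, 12.3]
grip_width: 11.3
grip_force: 81.9
```

```bash
python3 -c "
from g import *
st()"
```

```text
R 89.8 lat -0.9 z 197.1 | yaw 158.2 | out 7.2 lat 0.3 up 12.3 N | x.U -0.00 y.U 1.00 | w 11.3 t 14.68 x.L 1.00 tau [1.12 2.44 0.02] tilt [-0.003 -0.56   0.828  0.002]
```

Emit:
send_rows(
  plan=[
    [[0,0,-0.5],0,10],
    [[0,0,-0.5],0,10],
    [[0,0,0],0,10],
  ],
)

```text
time: 14.93
eef_pos: [448.0, -175.6, 197.2]
tcp_rot: [-0.002, -0.56, 0.828, 0.002]
contact_force: [-5.6, 2.0, 5.7]
grip_width: 12.0
grip_force: 80.9
```

```bash
python3 -c "
from g import *
st()"
```

```text
R 89.2 lat -1.1 z 197.2 | yaw 158.2 | out 5.9 lat 0.2 up 5.7 N | x.U -0.00 y.U 1.00 | w 12.0 t 14.93 x.L 1.00 tau [0.6  1.42 0.  ] tilt [-0.002 -0.56   0.828  0.002]
```

Emit:
send_rows(
  plan=[
    [[0,-1,-0.2],0,10],
    [[0,-1,0],0,10],
    [[0,-1,0],0,10],
    [[0,0,0],0,10],
  ],
)

```text
time: 15.27
eef_pos: [450.6, -176.8, 197.3]
tcp_rot: [-0.002, -0.56, 0.828, 0.002]
contact_force: [-5.3, 1.8, 6.4]
grip_width: 11.7
grip_force: 80.9
```

```bash
python3 -c "
from g import *
st()"
```

```text
R 86.3 lat -1.0 z 197.3 | yaw 158.1 | out 5.6 lat 0.3 up 6.4 N | x.U 0.00 y.U 1.00 | w 11.7 t 15.27 x.L 1.00 tau [0.43 1.63 0.03] tilt [-0.002 -0.56   0.828  0.002]
```

Emit:
send_rows(
  plan=[
    [[0,-1,0],0,10],
    [[0,-1,0],0,10],
    [[0,0,0],0,10],
  ],
)

```text
time: 15.52
eef_pos: [452.2, -177.5, 197.3]
tcp_rot: [-0.002, -0.56, 0.828, 0.002]
contact_force: [-6.2, 2.0, 7.1]
grip_width: 11.6
grip_force: 80.9
```

```bash
python3 -c "
from g import *
st()"
```

```text
R 84.6 lat -0.9 z 197.3 | yaw 158.2 | out 6.5 lat 0.4 up 7.1 N | x.U -0.00 y.U 1.00 | w 11.6 t 15.52 x.L 1.00 tau [ 0.51  1.81 -0.06] tilt [-0.002 -0.56   0.828  0.002]
```

Emit:
send_rows(
  plan=[
    [[0,-1,-0.4],0,10],
    [[0,-1,0],0,10],
    [[0,0,0],0,10],
  ],
)

```text
time: 15.77
eef_pos: [453.1, -178.0, 197.3]
tcp_rot: [-0.003, -0.56, 0.828, 0.003]
contact_force: [-6.3, 2.4, 7.2]
grip_width: 11.6
grip_force: 81.0
```

```bash
python3 -c "
from g import *
st()"
```

```text
R 83.6 lat -0.7 z 197.3 | yaw 158.1 | out 6.7 lat 0.1 up 7.2 N | x.U 0.00 y.U 1.00 | w 11.6 t 15.77 x.L 1.00 tau [0.85 2.26 0.02] tilt [-0.003 -0.56   0.828  0.003]
```

Emit:
send_rows(
  plan=[
    [[0,-1,0],0,10],
    [[0,-1,0],0,10],
    [[0,0,0],0,10],
  ],
)

```text
time: 16.02
eef_pos: [454.0, -178.6, 197.3]
tcp_rot: [-0.004, -0.56, 0.828, 0.004]
contact_force: [-8.7, 3.7, 10.2]
grip_width: 11.7
grip_force: 81.3
```

```bash
python3 -c "
from g import *
st()"
```

```text
R 82.6 lat -0.5 z 197.3 | yaw 158.1 | out 9.4 lat -0.2 up 10.2 N | x.U 0.00 y.U 1.00 | w 11.7 t 16.02 x.L 1.00 tau [1.25 3.01 0.04] tilt [-0.004 -0.56   0.828  0.004]
```

Emit:
send_rows(
  plan=[
    [[0,-1,-0.3],0,10],
    [[0,-1,-0.2],0,10],
    [[0,0,0],0,10],
  ],
)

```text
time: 16.27
eef_pos: [454.8, -179.1, 197.4]
tcp_rot: [-0.005, -0.56, 0.828, 0.005]
contact_force: [-9.8, 4.3, 8.8]
grip_width: 11.7
grip_force: 81.2
```

```bash
python3 -c "
from g import *
st()"
```

```text
R 81.6 lat -0.4 z 197.4 | yaw 158.1 | out 10.7 lat -0.3 up 8.8 N | x.U 0.00 y.U 1.00 | w 11.7 t 16.27 x.L 1.00 tau [1.45 3.43 0.03] tilt [-0.005 -0.56   0.828  0.005]
```

Emit:
send_rows(
  plan=[
    [[0,-1,-0.2],0,10],
    [[0,-0.5,0],0,10],
    [[0,0,0],0,10],
  ],
)

```text
time: 16.52
eef_pos: [455.4, -179.5, 197.4]
tcp_rot: [-0.006, -0.56, 0.828, 0.006]
contact_force: [-11.3, 5.8, 9.3]
grip_width: 11.5
grip_force: 81.3
```

```bash
python3 -c "
from g import *
st()"
```

```text
R 80.9 lat -0.2 z 197.4 | yaw 158.1 | out 12.7 lat -1.2 up 9.3 N | x.U 0.00 y.U 1.00 | w 11.5 t 16.52 x.L 1.00 tau [ 1.61  3.87 -0.05] tilt [-0.006 -0.56   0.828  0.006]
```

Emit:
send_rows(
  plan=[
    [[0,-0.8,-0.2],0,10],
    [[0,0,0],0,10],
    [[0,0,0],0,10],
  ],
)

```text
time: 16.77
eef_pos: [455.6, -179.6, 197.4]
tcp_rot: [-0.006, -0.56, 0.829, 0.006]
contact_force: [-12.7, 5.4, 11.0]
grip_width: 11.9
grip_force: 81.2
```

```bash
python3 -c "
from g import *
st()"
```

```text
R 80.7 lat -0.1 z 197.4 | yaw 158.1 | out 13.8 lat -0.3 up 11.0 N | x.U 0.00 y.U 1.00 | w 11.9 t 16.77 x.L 1.00 tau [ 1.8   4.1  -0.02] tilt [-0.006 -0.56   0.829  0.006]
```

Emit:
send_rows(
  plan=[
    [[0,-0.8,-0.2],0,10],
    [[0,0,0],0,10],
    [[0,0,0],0,10],
  ],
)

```text
time: 17.02
eef_pos: [459.7, -180.5, 197.6]
tcp_rot: [-0.003, -0.56, 0.828, 0.003]
contact_force: [-4.7, 0.6, 2.4]
grip_width: 11.7
grip_force: 80.1
```

```bash
python3 -c "
from g import *
st()"
```

```text
R 76.5 lat -0.9 z 197.6 | yaw 158.1 | out 4.5 lat 1.2 up 2.4 N | x.U 0.00 y.U 1.00 | w 11.7 t 17.02 x.L 1.00 tau [ 0.53  1.86 -0.01] tilt [-0.003 -0.56   0.828  0.003]
```

Emit:
send_rows(
  plan=[
    [[0,-1,0],0,10],
    [[0,-0.5,0],0,10],
    [[0,0,0],0,10],
  ],
)

```text
time: 17.27
eef_pos: [460.4, -181.0, 197.6]
tcp_rot: [-0.004, -0.56, 0.828, 0.004]
contact_force: [-8.2, 2.7, 5.0]
grip_width: 11.6
grip_force: 80.6
```

```bash
python3 -c "
from g import *
st()"
```

```text
R 75.7 lat -0.7 z 197.6 | yaw 158.1 | out 8.6 lat 0.6 up 5.0 N | x.U 0.00 y.U 1.00 | w 11.6 t 17.27 x.L 1.00 tau [0.9  2.53 0.01] tilt [-0.004 -0.56   0.828  0.004]
```

Emit:
send_rows(
  plan=[
    [[0,-0.8,0],0,10],
    [[0,-0.5,0],0,10],
    [[0,0,0],0,10],
  ],
)

```text
time: 17.52
eef_pos: [460.8, -181.3, 197.7]
tcp_rot: [-0.004, -0.56, 0.828, 0.004]
contact_force: [-8.9, 3.6, 6.5]
grip_width: 11.6
grip_force: 80.9
```

```bash
python3 -c "
from g import *
st()"
```

```text
R 75.2 lat -0.6 z 197.7 | yaw 158.1 | out 9.6 lat -0.1 up 6.5 N | x.U 0.00 y.U 1.00 | w 11.6 t 17.52 x.L 1.00 tau [1.21 3.08 0.01] tilt [-0.004 -0.56   0.828  0.004]
```

Emit:
send_rows(
  plan=[
    [[0,-1,-0.2],0,10],
    [[0,-0.5,0],0,10],
    [[0,0,0],0,10],
  ],
)

```text
time: 17.77
eef_pos: [461.4, -181.7, 197.7]
tcp_rot: [-0.005, -0.56, 0.829, 0.005]
contact_force: [-10.0, 4.9, 7.5]
grip_width: 11.5
grip_force: 81.0
```

```bash
python3 -c "
from g import *
st()"
```

```text
R 74.5 lat -0.4 z 197.7 | yaw 158.1 | out 11.1 lat -0.8 up 7.5 N | x.U 0.00 y.U 1.00 | w 11.5 t 17.77 x.L 1.00 tau [1.57 3.53 0.02] tilt [-0.005 -0.56   0.829  0.005]
```

Emit:
send_rows(
  plan=[
    [[0,-0.8,-0.2],0,10],
    [[0,0,0],0,10],
    [[0,0,0],0,10],
  ],
)

```text
time: 18.02
eef_pos: [461.7, -181.8, 197.8]
tcp_rot: [-0.005, -0.56, 0.829, 0.006]
contact_force: [-11.6, 4.4, 7.6]
grip_width: 12.1
grip_force: 80.9
```

```bash
python3 -c "
from g import *
st()"
```

```text
R 74.2 lat -0.4 z 197.8 | yaw 158.1 | out 12.4 lat 0.2 up 7.6 N | x.U 0.00 y.U 1.00 | w 12.1 t 18.02 x.L 1.00 tau [1.64 3.79 0.01] tilt [-0.005 -0.56   0.829  0.006]
```

Emit:
send_rows(
  plan=[
    [[0,-1,-0.3],0,10],
    [[0,-0.5,0],0,10],
    [[0,0,0],0,10],
  ],
)

```text
time: 18.27
eef_pos: [462.2, -182.2, 197.8]
tcp_rot: [-0.006, -0.56, 0.829, 0.007]
contact_force: [-13.3, 5.4, 8.4]
grip_width: 11.8
grip_force: 81.0
```

```bash
python3 -c "
from g import *
st()"
```

```text
R 73.6 lat -0.2 z 197.8 | yaw 158.1 | out 14.4 lat -0.0 up 8.4 N | x.U 0.00 y.U 1.00 | w 11.8 t 18.27 x.L 1.00 tau [ 1.84  4.21 -0.01] tilt [-0.006 -0.56   0.829  0.007]
```

Emit:
send_rows(
  plan=[
    [[0,-0.5,-0.1],0,10],
    [[0,0,0],0,10],
  ],
)

```text
time: 18.43
eef_pos: [462.3, -182.3, 197.8]
tcp_rot: [-0.006, -0.56, 0.829, 0.007]
contact_force: [-12.7, 5.8, 8.6]
grip_width: 11.3
grip_force: 80.9
```

```bash
python3 -c "
from g import *
st()"
```

```text
R 73.4 lat -0.2 z 197.8 | yaw 158.1 | out 14.0 lat -0.6 up 8.6 N | x.U 0.00 y.U 1.00 | w 11.3 t 18.43 x.L 1.00 tau [ 1.91  4.4  -0.04] tilt [-0.006 -0.56   0.829  0.007]
```

Emit:
send_rows(
  plan=[
    [[0,-0.8,-0.2],0,10],
    [[0,-0.5,0],0,10],
    [[0,0,0],0,10],
  ],
)

```text
time: 18.68
eef_pos: [462.8, -182.7, 197.9]
tcp_rot: [-0.007, -0.56, 0.829, 0.007]
contact_force: [-15.1, 6.9, 9.6]
grip_width: 11.6
grip_force: 81.0
```

```bash
python3 -c "
from g import *
st()"
```

```text
R 72.9 lat -0.0 z 197.9 | yaw 158.1 | out 16.6 lat -0.8 up 9.6 N | x.U 0.00 y.U 1.00 | w 11.6 t 18.68 x.L 1.00 tau [2.16 4.85 0.02] tilt [-0.007 -0.56   0.829  0.007]
```

Emit:
send_rows(
  plan=[
    [[0,-0.4,-0.1],0,10],
    [[0,0,0],0,10],
  ],
)

```text
time: 18.85
eef_pos: [462.9, -182.8, 197.9]
tcp_rot: [-0.007, -0.56, 0.829, 0.008]
contact_force: [-15.4, 6.6, 9.8]
grip_width: 11.7
grip_force: 80.9
```

```bash
python3 -c "
from g import *
st()"
```

```text
R 72.7 lat 0.0 z 197.9 | yaw 158.1 | out 16.8 lat -0.4 up 9.8 N | x.U 0.00 y.U 1.00 | w 11.7 t 18.85 x.L 1.00 tau [2.26 4.88 0.02] tilt [-0.007 -0.56   0.829  0.008]
```

Emit:
send_rows(
  plan=[
    [[0,-0.2,-0.4],0,10],
    [[0,-0.2,-0.4],0,10],
    [[0,0,0],0,10],
  ],
)

```text
time: 19.1
eef_pos: [463.0, -182.8, 198.0]
tcp_rot: [-0.007, -0.56, 0.829, 0.008]
contact_force: [-14.7, 7.3, 7.2]
grip_width: 11.6
grip_force: 80.3
```

```bash
python3 -c "
from g import *
st()"
```

```text
R 72.6 lat -0.0 z 198.0 | yaw 158.1 | out 16.3 lat -1.3 up 7.2 N | x.U 0.00 y.U 1.00 | w 11.6 t 19.10 x.L 1.00 tau [ 2.04  4.74 -0.03] tilt [-0.007 -0.56   0.829  0.008]
```

Emit:
send_rows(
  plan=[
    [[0,-0.4,-0.2],0,10],
    [[0,-0.3,-0.2],0,10],
    [[0,0,0],0,10],
    [[0,0,0],0,10],
  ],
)

```text
time: 19.43
eef_pos: [463.2, -182.9, 198.1]
tcp_rot: [-0.008, -0.56, 0.829, 0.009]
contact_force: [-15.6, 7.2, 6.9]
grip_width: 11.8
grip_force: 80.1
```

```bash
python3 -c "
from g import *
st()"
```

```text
R 72.4 lat 0.0 z 198.1 | yaw 158.1 | out 17.2 lat -0.9 up 6.9 N | x.U 0.00 y.U 1.00 | w 11.8 t 19.43 x.L 1.00 tau [ 2.2   4.85 -0.02] tilt [-0.008 -0.56   0.829  0.009]
```

Emit:
send_rows(
  plan=[
    [[0,0,0],0,10],
    [[0,0,0],0,10],
    [[0,0,0],0,10],
    [[0,0,0],0,10],
    [[0,0,0],0,10],
  ],
)

```text
time: 19.85
eef_pos: [463.2, -182.9, 198.1]
tcp_rot: [-0.008, -0.56, 0.829, 0.009]
contact_force: [-14.3, 6.7, 6.0]
grip_width: 11.6
grip_force: 80.1
```

```bash
python3 - <<'E'
from g import *
from m import comps
c=cap("wrist"); st(); e=env.sense()["eef_pos"]
for r,a,v,ln in comps(c["image"],amin=300):
    for z in(204,):
        p=onz(c,*r,z)[:2]-AX; print(r.round(1),a,round(ln,1),"R",np.hypot(*p).round(1),"ang",np.degrees(np.arctan2(p[1],p[0])).round(1))
E
```

```text
R 72.4 lat 0.0 z 198.1 | yaw 158.0 | out 16.2 lat -0.4 up 6.3 N | x.U 0.00 y.U 1.00 | w 11.8 t 19.90 x.L 1.00 tau [2.13 4.83 0.01] tilt [-0.008 -0.56   0.829  0.009]
[208.4 128.6] 4446 125.0 R 78.9 ang -141.7
[ 46.6 137.5] 4068 103.0 R 74.7 ang -83.7
[ 17.4 268.1] 3223 91.6 R 67.4 ang -21.2
[283.7 262.2] 2537 97.4 R 72.4 ang 160.1
[ 77.2 347. ] 1350 45.5 R 69.1 ang 26.5
```

The push holds at about 16.5–17 N with the shank on the buffer. I ramp slightly higher, staying well below 21 N at the hand, and ease the downward load so that more of the push reaches the buffer. Then I hold again.

Emit:
send_rows(
  plan=[
    [[0,-0.3,-0.3],0,10],
    [[0,-0.3,-0.2],0,10],
    [[0,-0.3,0],0,10],
    [[0,0,0],0,10],
  ],
)

```text
time: 20.23
eef_pos: [463.5, -183.1, 198.1]
tcp_rot: [-0.008, -0.559, 0.829, 0.009]
contact_force: [-15.5, 6.5, 4.8]
grip_width: 11.7
grip_force: 79.8
```

```bash
python3 -c "
from g import *
st()"
```

```text
R 72.0 lat 0.1 z 198.1 | yaw 158.0 | out 16.8 lat -0.2 up 4.8 N | x.U 0.00 y.U 1.00 | w 11.7 t 20.23 x.L 1.00 tau [ 2.21  4.97 -0.01] tilt [-0.008 -0.559  0.829  0.009]
```

Emit:
send_rows(
  plan=[
    [[0,-0.3,0],0,10],
    [[0,-0.2,0],0,10],
    [[0,0,0],0,10],
  ],
)

```text
time: 20.48
eef_pos: [463.7, -183.2, 198.1]
tcp_rot: [-0.009, -0.559, 0.829, 0.009]
contact_force: [-14.7, 7.6, 6.1]
grip_width: 11.7
grip_force: 79.9
```

```bash
python3 -c "
from g import *
st()"
```

```text
R 71.8 lat 0.1 z 198.1 | yaw 158.0 | out 16.5 lat -1.6 up 6.1 N | x.U 0.00 y.U 1.00 | w 11.7 t 20.48 x.L 1.00 tau [ 2.34  5.16 -0.05] tilt [-0.009 -0.559  0.829  0.009]
```

Emit:
send_rows(
  plan=[
    [[0,-0.4,-0.2],0,10],
    [[0,-0.3,0],0,10],
    [[0,0,0],0,10],
    [[0,0,0],0,10],
  ],
)

```text
time: 20.82
eef_pos: [464.0, -183.4, 198.2]
tcp_rot: [-0.009, -0.559, 0.829, 0.01]
contact_force: [-16.2, 6.2, 5.3]
grip_width: 11.5
grip_force: 79.7
```

```bash
python3 -c "
from g import *
st()"
```

```text
R 71.5 lat 0.2 z 198.2 | yaw 158.0 | out 17.4 lat 0.2 up 5.3 N | x.U 0.00 y.U 1.00 | w 11.5 t 20.82 x.L 1.00 tau [ 2.36  5.32 -0.02] tilt [-0.009 -0.559  0.829  0.01 ]
```

Emit:
send_rows(
  plan=[
    [[0,0,0],0,10],
    [[0,0,0],0,10],
    [[0,0,0],0,10],
    [[0,0,0],0,10],
    [[0,0,0],0,10],
  ],
)

```text
time: 21.23
eef_pos: [464.0, -183.4, 198.2]
tcp_rot: [-0.009, -0.559, 0.829, 0.01]
contact_force: [-16.7, 7.5, 5.5]
grip_width: 11.6
grip_force: 79.7
```

```bash
python3 -c "
from g import *
st()"
```

```text
R 71.5 lat 0.2 z 198.2 | yaw 158.0 | out 18.2 lat -0.7 up 5.5 N | x.U 0.00 y.U 1.00 | w 11.6 t 21.23 x.L 1.00 tau [2.37 5.34 0.  ] tilt [-0.009 -0.559  0.829  0.01 ]
```

Emit:
send_rows(
  plan=[
    [[0,-0.3,-0.2],0,10],
    [[0,-0.3,0],0,10],
    [[0,0,0],0,10],
    [[0,0,0],0,10],
    [[0,0,0],0,10],
    [[0,0,0],0,10],
    [[0,0,0],0,10],
    [[0,0,0],0,10],
  ],
)

```text
time: 21.9
eef_pos: [464.2, -183.5, 198.2]
tcp_rot: [-0.009, -0.559, 0.829, 0.01]
contact_force: [-16.0, 6.9, 5.5]
grip_width: 11.8
grip_force: 79.6
```

```bash
python3 -c "
from g import *
st()"
```

```text
R 71.2 lat 0.3 z 198.2 | yaw 158.0 | out 17.4 lat -0.4 up 5.5 N | x.U 0.00 y.U 1.00 | w 11.8 t 21.90 x.L 1.00 tau [ 2.46  5.43 -0.01] tilt [-0.009 -0.559  0.829  0.01 ]
```

Emit:
send_rows(
  plan=[
    [[0,1.5,0],0,10],
    [[0,1.5,0],0,10],
    [[0,1.5,0],0,10],
    [[0,1.5,0],0,10],
    [[0,1,0],0,10],
    [[0,0,0],0,10],
  ],
)

```text
time: 22.4
eef_pos: [461.8, -181.7, 198.2]
tcp_rot: [-0.006, -0.56, 0.829, 0.006]
contact_force: [-8.9, 2.6, -3.4]
grip_width: 12.1
grip_force: 79.0
```

```bash
python3 -c "
from g import *
st()"
```

```text
R 74.1 lat -0.5 z 198.2 | yaw 158.1 | out 9.2 lat 0.9 up -3.4 N | x.U 0.00 y.U 1.00 | w 12.1 t 22.40 x.L 1.00 tau [ 0.86  2.59 -0.01] tilt [-0.006 -0.56   0.829  0.006]
```

Emit:
send_rows(
  plan=[
    [[0,1,0.3],0,10],
    [[0,1,0.3],0,10],
    [[0,1,0.2],0,10],
    [[0,0,0],0,10],
  ],
)

```text
time: 22.73
eef_pos: [460.8, -181.0, 198.1]
tcp_rot: [-0.004, -0.56, 0.829, 0.005]
contact_force: [-5.6, 1.8, -3.9]
grip_width: 11.4
grip_force: 79.3
```

```bash
python3 -c "
from g import *
st()"
```

```text
R 75.3 lat -0.8 z 198.1 | yaw 158.1 | out 5.9 lat 0.4 up -3.9 N | x.U 0.00 y.U 1.00 | w 11.4 t 22.73 x.L 1.00 tau [0.46 1.88 0.02] tilt [-0.004 -0.56   0.829  0.005]
```

Emit:
send_rows(
  plan=[
    [[0,0.8,0.4],0,10],
    [[0,0.8,0.4],0,10],
    [[0,0,0.3],0,10],
    [[0,0,0],0,10],
  ],
)

```text
time: 23.07
eef_pos: [460.7, -180.8, 198.1]
tcp_rot: [-0.003, -0.56, 0.829, 0.003]
contact_force: [-5.8, 0.7, -2.5]
grip_width: 12.0
grip_force: 79.4
```

```bash
python3 -c "
from g import *
st()"
```

```text
R 75.5 lat -1.0 z 198.1 | yaw 158.1 | out 5.7 lat 1.5 up -2.5 N | x.U 0.00 y.U 1.00 | w 12.0 t 23.07 x.L 1.00 tau [0.45 1.8  0.04] tilt [-0.003 -0.56   0.829  0.003]
```

Emit:
send_rows(
  plan=[
    [[0,0.3,0.4],0,10],
    [[0,0.3,0.4],0,10],
    [[0,0,0.2],0,10],
    [[0,0,0],0,10],
  ],
)

```text
time: 23.4
eef_pos: [460.7, -180.8, 197.9]
tcp_rot: [-0.003, -0.56, 0.828, 0.003]
contact_force: [-5.9, 1.1, -0.2]
grip_width: 11.5
grip_force: 79.9
```

```bash
python3 -c "
from g import *
st()"
```

```text
R 75.5 lat -1.0 z 197.9 | yaw 158.1 | out 5.9 lat 1.2 up -0.2 N | x.U 0.00 y.U 1.00 | w 11.5 t 23.40 x.L 1.00 tau [ 0.41  1.93 -0.05] tilt [-0.003 -0.56   0.828  0.003]
```

Emit:
send_rows(
  plan=[
    [[0,0,0],0,14],
    [[0,0,0],0,20],
    [[0,0,0],0,30],
    [[0,0,0],0,36],
    [[0,0,0],0,36],
  ],
  grip_force=20,
)

```text
time: 23.82
eef_pos: [464.7, -181.3, 199.9]
tcp_rot: [0.001, -0.561, 0.828, -0.001]
contact_force: [-0.7, 0.4, 0.1]
grip_width: 36.1
grip_force: 0.0
```

```bash
python3 - <<'E'
from g import *
from m import comps
c=cap("wrist"); st()
for r,a,v,ln in comps(c["image"],amin=300):
    p=onz(c,*r,202)[:2]-AX; print(r.round(1),a,round(ln,1),"R",np.hypot(*p).round(1),"ang",np.degrees(np.arctan2(p[1],p[0])).round(1))
E
```

```text
R 71.8 lat -1.9 z 199.8 | yaw 158.2 | out 0.2 lat 0.2 up -1.5 N | x.U -0.00 y.U 1.00 | w 36.3 t 23.87 x.L 1.00 tau [-0.03 -0.01  0.03] tilt [ 0.001 -0.561  0.828 -0.001]
[212.5 124.2] 4329 123.0 R 78.6 ang -141.9
[ 53.3 131.6] 3987 102.7 R 75.3 ang -82.6
[ 21.9 256.5] 3542 89.5 R 70.6 ang -21.7
[295.7 258.2] 2763 93.8 R 77.9 ang 158.7
[ 79.  336.7] 1092 40.5 R 72.2 ang 25.0
[251.1 344.7] 1070 34.9 R 76.6 ang 111.9
```

The released handle sits at R 77.9, the same radius as the others, at 158.7°. I centre the open jaws and lift clear.

Emit:
send_rows(
  plan=[
    [[0,3,0],0,40],
    [[0,2.5,0],0,40],
    [[0,0,0],0,40],
    [[0,0,-10],0,40],
    [[0,0,-20],0,40],
    [[0,0,-30],0,40],
    [[0,0,-30],0,40],
    [[0,0,-20],0,40],
  ],
)

```text
time: 24.53
eef_pos: [459.3, -179.6, 313.5]
tcp_rot: [0.002, -0.561, 0.828, -0.002]
contact_force: [1.1, 0.1, 0.7]
grip_width: 40.1
grip_force: 0.0
```

Emit:
send_rows(
  plan=[
    [[0,30,-5],0,40],
    [[0,35,-5],0,40],
    [[0,35,0],0,40],
    [[0,20,0],0,40],
    [[0,0,0],0,40],
    [[0,0,0],0,40],
  ],
)

```text
time: 25.03
eef_pos: [346.7, -134.4, 320.9]
tcp_rot: [0.002, -0.561, 0.828, -0.001]
contact_force: [0.9, -0.2, 0.1]
grip_width: 40.3
grip_force: 0.0
```

```bash
python3 - <<'E'
from rack import *
import g
g.st()
T=cap("top");S=cap("side");c=cap("wrist")
for n,k,z in(("T",T,200),("S",S,200),("W",c,202)):
    for r,a,v,ln in comps(k["image"],amin=50 if n!="W" else 300):
        P=onz(k,*r,z); p=P[:2]-g.AX
        if np.hypot(*p)<110: print(n,r.round(1),a,round(ln,1),"R",np.hypot(*p).round(1),"ang",np.degrees(np.arctan2(p[1],p[0])).round(1))
cv2.imwrite("pics/fin.png",S["image"])
E
```

```text
R 198.6 lat -1.6 z 320.9 | yaw 158.2 | out -0.9 lat -0.1 up 0.1 N | x.U -0.00 y.U 1.00 | w 40.3 t 25.03 x.L 1.00 tau [0.01 0.   0.04] tilt [ 0.002 -0.561  0.828 -0.001]
T [316.9 165.8] 135 21.3 R 76.6 ang -22.0
T [287.6 169. ] 135 21.0 R 76.5 ang 38.2
T [335.5 188.7] 134 21.2 R 77.6 ang -82.2
T [275.1 193.3] 109 16.9 R 77.9 ang 94.4
T [324.3 216.1] 141 22.4 R 78.8 ang -141.9
T [299.3 221.5] 62 10.5 R 79.1 ang 169.7
S [284.  140.8] 123 21.8 R 76.5 ang -81.1
S [253.2 147. ] 121 20.5 R 78.3 ang -22.0
S [307.8 154. ] 131 22.8 R 80.8 ang -133.1
S [243.5 171.9] 125 19.1 R 79.3 ang 37.1
S [301.5 183.8] 133 21.1 R 77.5 ang 158.4
S [267.7 191.8] 148 23.8 R 78.9 ang 97.2
W [ 95.4 116.4] 1355 68.0 R 79.2 ang -142.2
W [ 17.  120.3] 981 44.5 R 74.3 ang -86.3
W [151.7 194.7] 1230 59.9 R 80.3 ang 158.2
W [  4.5 201.6] 473 49.0 R 64.3 ang -16.2
W [ 46.5 258.2] 1206 57.0 R 73.5 ang 39.5
W [119.  262.6] 845 50.4 R 78.2 ang 97.8
```

The side view puts the wrench at R 77.5, 158.4°, in the ring with the five others. The arm is clear, so I hand in.

```bash
python3 -c "
from station import env
print(env.hand_in())"
```

```text
the job is handed in; nothing more can be done
None
```

I turned the rack until the empty hook was at the front, then hung the wrench there and pressed it home with about 17–18 N measured at the hand, held for over half a second. I let go, backed clear and handed in at about 25 s; the hand-in returned no verdict.

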